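# Hold a scoop of shell nuggets in the dust extractor

### The arm

A 6-joint arm with a two-finger parallel gripper is mounted at the origin on the work surface. World frame = base frame: x ahead of the robot, y to its left, z up, the work surface at z = 0. Lengths are in mm, angles in rad, forces in N, time in s.
With the tool pointing down it reaches from about 350 to 975 mm from the base axis. Payload 7.1 kg.
Tool frame: the origin (TCP) lies midway between the tips of the shut fingers; the grasp point (between the pads) lies 19 mm behind it (ctrl.grip_depth is the distance from the TCP to the grasp point, in mm); z points along the fingers, y is the line along which they close (so a half turn about z gives the same grasp; the last joint's range is limited). The gripper opens to 88 mm and grips with 3 to 60 N. Pads are 20 mm wide; open, the fingers measure 115 mm over their backs; the gripper's body (75 mm by 178 mm) begins 61 mm behind the grasp point.
Start: joints at [1.183, 0.423, 1.63, -0, 1.089, -0.019], TCP at [225.278, 582.97, 222.675] pointing down, gripper open.
Joint ranges: [-3, 3], [-0.9, 2.11], [0.09, 2.58], [-1.31, 4.45], [0.11, 2.69], [-2.54, 2.54]. Speed limits (rad/s): [2.39, 2.39, 3.01, 3.14, 3.14, 3.14].

### API

Orientations are given as a rotation vector (axis times angle).
In Python, from workcell import get_obs, vision, ctrl gives the robot as it stands.
- The arm moves only by the tool step_arm, never from a script. Its argument "plan" is a list of rows, each a list of 7 numbers: the opening, from -1 (shut) to 1 (fully open), then the shift along the tool's x, y, z as a fraction of full scale, then the turn, a rotation vector about the tool's x, y, z as a fraction of full scale. In form: [[fingers, dx, dy, dz, wx, wy, wz], ...]. A call has 1 to 20 rows; each row shifts and turns the commanded pose from where the row before left it, along the tool's axes as they then stand; what a row does not reach is not made up. Full scale, the value 1, is 50 mm for a shift and 0.12 rad for a turn. A row lasts 1/8 s, in which the tool goes at most 62.5 mm and 10.7 degrees, less where a joint would pass 70% of its speed; a pose out of reach is approached as far as the arm can. A call with a number of a shift or a turn outside -1 to 1 is refused whole. A call with a gripper value outside its range is refused whole. The fingers move at their own pace and stop on an object; the grip force is fixed at half the most. Time passes only in rows, so rows that do not move let the fingers close. It gives the time, the measured TCP pose, the force, the opening and the grip force at its end, in the units of the state.
- get_obs(): the state, without advancing time (a new reading comes with each control period).
- vision.get_image(name): name is "side" or "top" or "wrist"; returns a dict with "pixels" (384x512x3 uint8, red, green, blue), "depth" (384x512 float32, mm along the optical axis (not along the pixel's ray), 0 where there is no reading), "fx", "fy", "cx", "cy" (pixels), "T" (4x4, takes a point from camera to world coordinates); the wrist camera has in their place "T_tool_cam" (4x4, takes a point from camera to tool coordinates, whose origin is the TCP and whose axes are the flange's). Camera axes: x right, y down, z forward; pixel columns grow to the right and rows downward; lengths in mm; the calibration is good to about 2 mm. A picture is of the moment at which its call begins: read the wrist's pose just before it.
- ctrl.close_job(): hands the job in; it is judged then, once.
The state is a dict: "t": time; "qpos": joint angles; "qvel": joint speeds; "joint_torque": joint torques, N m; "ee_pos": TCP position; "orientation": TCP orientation; "ft_force": force on the tool from outside, world axes, zero at the start; "moment": the same for the moment, N m; "width": finger opening in mm; "grasp_force": force on a finger pad.
Only numpy, scipy, OpenCV 4.12 (cv2) and the standard library are available. Lean on these libraries where they do the work, as an engineer would, in place of code of your own. Each camera call takes 0.05 s, during which the arm holds its last target. There are 200 camera calls.

### The job

Pick up the steel scoop, scoop at least two of the dusty shell nuggets out of the red tray, and pass the loaded scoop mouth first through the slot in the dust extraction box's guard plate until the whole bowl is inside. Finish while still holding it there by its handle, level and clear of the sill and grille, with the nuggets in it so that the draught can clean them. Handle the nuggets only with the scoop, never with the gripper's fingers, spill none (the rest stay in the tray), and do not disturb the other things on the bench.

Things in the scene. Friction and masses are not known exactly. Their poses are not given: they have to be found in the camera images.
- scoop: Perforated steel scoop, 0.12 kg, lying on its flat floor. Origin: centre of the bowl's underside; +x to the open mouth, +z up. Bowl x -36 to +36 mm; 60 mm wide outside for x -36 to -4, tapering to 50 mm at x +16; then a flat 50 mm lip without sides. All 2 mm thick; sides 20 mm high (16 in the taper), back 22 mm. An 8 mm neck runs back at z 17 mm to x -58, then up to the handle.
- scoop_grip (a point): Good place to grip the scoop's handle, at (-100, 0, +55) mm in the scoop's frame, so 136 mm behind the mouth's edge. The handle is a level wooden bar along x from -75 to -160 mm, 16 mm wide (flat sides face +-y), 22 mm tall, its centre line 55 mm above the scoop's underside.
- scoop_bowl (a point): Middle of the space in the scoop's bowl, at (0, 0, +12) mm in the scoop's frame; a nugget lies in the bowl when its middle is within 38 mm of this point. Tipped nose-down by 10 to 15 degrees and pushed along the tray floor to the tray's end, the lip slides under the nuggets.
- extractor: Bench dust extraction box, fixed: grey base with suction grille, clear hood, aluminium guard plate in front; 200 mm wide, 256 deep, 190 high. Origin: on the bench under the middle of the guard plate's front face; +x goes straight into the box, +z up. It may stand left or right of the tray. Inside, the grille's top is at z 65 mm, the roof's underside at 186 mm.
- slot (a point): Middle of the only slot in the guard plate (plate 6 mm thick), on its front face, 90 mm above the bench; axes as the extractor's (x goes in). The slot is centred in the plate's width, 62 mm wide (y -31 to +31 mm), from z 72 mm above the bench (sill) to 108 mm (top edge); yellow strips mark its sides, outside and inside.
- tray: Red stock tray, fixed to the bench, holding the nuggets: 190 mm long (x), 112 mm wide (y), 26 mm high, walls and floor 4 mm thick. Origin: centre of its underside; its +x end is the far end, where the nuggets lie; the near (-x) half is empty.
- nugget1: Pale shell nugget, a tumbled pebble 22 mm across and 13 mm high, rounded under, 10 g, slippery (friction about 0.3), lying in the tray; origin at its middle. The six nuggets are alike.
- nugget2: Pale shell nugget, a tumbled pebble 22 mm across and 13 mm high, rounded under, 10 g, slippery (friction about 0.3), lying in the tray; origin at its middle.
- nugget3: Pale shell nugget, a tumbled pebble 22 mm across and 13 mm high, rounded under, 10 g, slippery (friction about 0.3), lying in the tray; origin at its middle.
- nugget4: Pale shell nugget, a tumbled pebble 22 mm across and 13 mm high, rounded under, 10 g, slippery (friction about 0.3), lying in the tray; origin at its middle.
- nugget5: Pale shell nugget, a tumbled pebble 22 mm across and 13 mm high, rounded under, 10 g, slippery (friction about 0.3), lying in the tray; origin at its middle.
- nugget6: Pale shell nugget, a tumbled pebble 22 mm across and 13 mm high, rounded under, 10 g, slippery (friction about 0.3), lying in the tray; origin at its middle.
- lacquer_cup: Bystander: loose black cup, 60 mm across, 70 mm high; origin under its centre.
- flat_brush: Bystander: loose flat brush lying on the newspaper, which lies on the black lacquer panel on the left of the bench; about 220 mm long.
- pigment_jar: Bystander: loose glass jar, 60 mm across, 60 mm high; origin under its centre.
- palette_knife: Bystander: loose palette knife, 200 mm long, lying on the bench on the right.
Mind the look-alikes: they are no part of the job. Leave any blue or purple look-alike of the scoop alone.

How it is judged:
By the outcome, as a careful person would: the job done as asked, in the order asked, and still so for the second after the job is handed in, while the arm keeps its last pose, push and grip.
It also fails if it takes over 64 s, if anything falls off the work surface, if the arm or the gripper's body presses on something with over 40 N, if the wrist force passes 120 N, or if a joint passes its speed limit or range.

## Working session

There is one attempt and no reset: what is moved stays moved. The work goes in short steps, Python scripts to look and compute and a tool call to move; the robot and the scene stay as the last step left them, time stands still between calls to the robot, and variables do not carry over. Pictures are saved under pics/ and viewed, at most 10 in all, crops included, and the job is handed in when it is done.

Besides the shell and the picture viewer there is one more tool, called after ">>>" in YAML: its name, and indented under it one key for each argument. step_arm: Moves the arm, as the interface text tells. Its arguments: {"type":"object","properties":{"plan":{"type":"array","items":{"type":"array","items":{"type":"number","minimum":-1,"maximum":1}}}},"required":["plan"]}

```bash
mkdir -p pics
cat > h.py <<'E'
import numpy as np, cv2
from workcell import get_obs, vision, ctrl
from scipy.spatial.transform import Rotation as R
def pts(im,T=None):
    d=im["depth"]; v,u=np.mgrid[:d.shape[0],:d.shape[1]]
    p=np.stack([(u-im["cx"])/im["fx"]*d,(v-im["cy"])/im["fy"]*d,d],-1)
    T=im["T"] if T is None else T
    w=p@T[:3,:3].T+T[:3,3]; w[d<=0]=np.nan
    return w
def save(im,n): cv2.imwrite("pics/"+n,im["pixels"][:,:,::-1])
def wristT(o,im):
    T=np.eye(4);T[:3,:3]=R.from_rotvec(o["orientation"]).as_matrix();T[:3,3]=o["ee_pos"]
    return T@im["T_tool_cam"]
E
python3 - <<'E'
from h import *
o=get_obs();print(o)
for n in("top","side"):
    im=vision.get_image(n);save(im,n+"0.png");np.save(n+"0.npy",im,allow_pickle=True);print(n,im["fx"],im["T"].round(3).tolist())
E
```

```text
{'t': 0.0, 'qpos': array([ 1.18301088e+00,  4.23852689e-01,  1.63068185e+00, -4.40058133e-06,
        1.08858321e+00, -1.89917469e-02]), 'qvel': array([-4.73862647e-04,  5.73511771e-04,  2.57439536e-04, -4.51797047e-05,
        6.66247719e-04,  1.04201014e-03]), 'joint_torque': array([ 5.18385132e-04, -5.44628870e+01, -2.73657990e+01,  6.45041233e-02,
        2.28407141e-02, -9.95674054e-05]), 'ee_pos': array([225.0706557 , 582.47770695, 221.89749622]), 'orientation': array([-5.75963356e-01, -3.08803394e+00,  2.34723945e-03]), 'ft_force': array([-0.09930091,  0.74025951,  0.02581679]), 'moment': array([ 0.01564152, -0.03433603,  0.00539947]), 'grasp_force': 0.0, 'width': 88.00357260250522}
top 434.4875977522684 [[-0.008, -0.977, 0.211, 259.128], [-1.0, 0.007, -0.002, 19.703], [0.001, -0.211, -0.977, 1326.223], [0.0, 0.0, 0.0, 1.0]]
side 417.64358206009723 [[0.964, -0.17, 0.203, 310.148], [-0.264, -0.551, 0.791, -929.712], [-0.023, -0.817, -0.577, 773.236], [0.0, 0.0, 0.0, 1.0]]
```

View pics/top0.png

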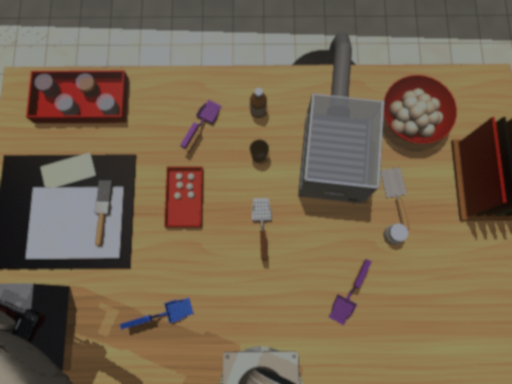

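View pics/side0.png

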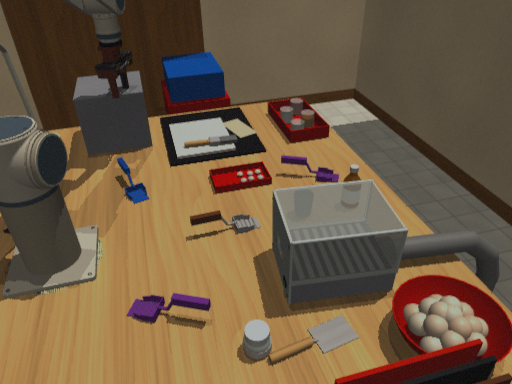

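The top view shows the steel scoop at (262,210–258) with its mouth up the image. The red tray is at (185,197) with its nuggets at the upper end, the extractor is at (342,150) with its front probably facing the robot, and the cup is at (260,150). Next I'll measure these.

Run:
```python
from h import *
im=np.load("top0.npy",allow_pickle=True).item();w=pts(im);px=im["pixels"]
hsv=cv2.cvtColor(px,cv2.COLOR_RGB2HSV);H,S,V=[hsv[...,i].astype(int) for i in range(3)]
def box(r): return np.s_[r[1]:r[3],r[0]:r[2]]
def rect(m,n,zr):
    P=w[m&(w[...,2]>zr[0])&(w[...,2]<zr[1])]
    r=cv2.minAreaRect(P[:,:2].astype(np.float32));print(n,len(P),np.round(r[0],1),np.round(r[1],1),round(r[2],2),"z",np.nanpercentile(P[:,2],[5,50,95]).round(1))
def reg(x0,y0,x1,y1):
    m=np.zeros(H.shape,bool);m[y0:y1,x0:x1]=1;return m
red=((H<8)|(H>172))&(S>140)&(V>60)
rect(red&reg(155,155,215,240),"tray all",(-5,40));rect(red&reg(155,155,215,240),"tray rim",(20,40))
grey=(S<60)&(V>110)
rect(grey&reg(245,190,280,226),"bowl",(-5,40))
m=reg(250,215,275,270)&(w[...,2]>35)
rect(m,"handle",(35,90))
m=grey&reg(165,165,205,215)
n,l,s,c=cv2.connectedComponentsWithStats(m.astype(np.uint8))
for i in range(1,n):
    if s[i,4]>8: print("nug",c[i].round(1),s[i,4],np.nanmean(w[l==i],0).round(1))
for z in [(150,220),(60,220)]: rect(reg(290,85,395,210),"extr",z)
sc=cv2.resize(px[80:280,150:400],None,fx=3.2,fy=3,interpolation=cv2.INTER_CUBIC);cv2.imwrite("pics/c1.png",sc[:,:,::-1])
# depth grid handle column
for r in range(196,264,4): print(r,w[r,258:270:2,2].round(0), w[r,263].round(0))
print("cup",np.nanmedian(w[142:148,256:264].reshape(-1,3),0))
```

```text
tray all 1797 [567.1 232.7] [110.4 189.6] 89.68 z [ 0.4  5.5 26.4]
tray rim 206 [566.8 232.5] [109.7 189.3] 89.04 z [21.1 25.8 30.3]
bowl 404 [520.7  -7.4] [59.  89.8] 89.59 z [-1.9  2.9 20.9]
handle 172 [415.8  -8.4] [96.  15.9] 1.56 z [50.6 66.4 70. ]
nug [178.5 175.8] 18 [634.1 251.1  17.1]
nug [190.6 176. ] 23 [633.2 213.4  16. ]
nug [179.  184.5] 16 [606.2 248.9  15.9]
nug [189. 186.] 21 [601.  217.5  16.6]
nug [176.9 195. ] 20 [572.2 254.2  17. ]
nug [190.4 194.2] 23 [574.9 212.6  16. ]
extr 6782 [ 683.8 -235. ] [204.9 261.1] 83.11 z [184.6 190.1 193.9]
extr 7764 [ 738.  -275.4] [271.6 378.9] 83.02 z [ 76.9 189.7 193.8]
196 [ 5. -6.  1.  2. -2. -1.] [572. -13.  -3.]
200 [ 2.  1. -1.  7.  6.  4.] [557. -12.   5.]
204 [1. 5. 6. 5. 5. 9.] [545. -12.   4.]
208 [-0.  4.  3.  3.  2.  2.] [532. -12.   2.]
212 [2. 6. 1. 1. 5. 1.] [519. -12.   5.]
216 [ 4. 10.  1.  1.  6.  7.] [506. -12.   8.]
220 [15. 14. 20. 22. 12. 11.] [492. -11.  17.]
224 [ 8. -3. 24.  1.  3. -1.] [482. -12.  -1.]
228 [ 3.  0. 37.  4.  3. -1.] [465. -11.  29.]
232 [-5. 65. 65. 67.  1. nan] [447. -10.  67.]
236 [ 4. 68. 65. 66. -2. -1.] [436. -10.  67.]
240 [-0. 67. 65. 66.  2.  5.] [424.  -9.  66.]
244 [-2. 62. 65. 68. -2.  2.] [412.  -9.  68.]
248 [-1. 41. 65. 70. -0. -1.] [400.  -9.  69.]
252 [-2.  5. 66. 67. -0.  0.] [389.  -9.  65.]
256 [ 0.  3. 68. 68. -2. -3.] [377.  -9.  67.]
260 [ 0. -0. -2. -0.  0.  3.] [372. -10.  -1.]
cup [726.14275712  -2.76635738  43.28772415]
```

View pics/c1.png

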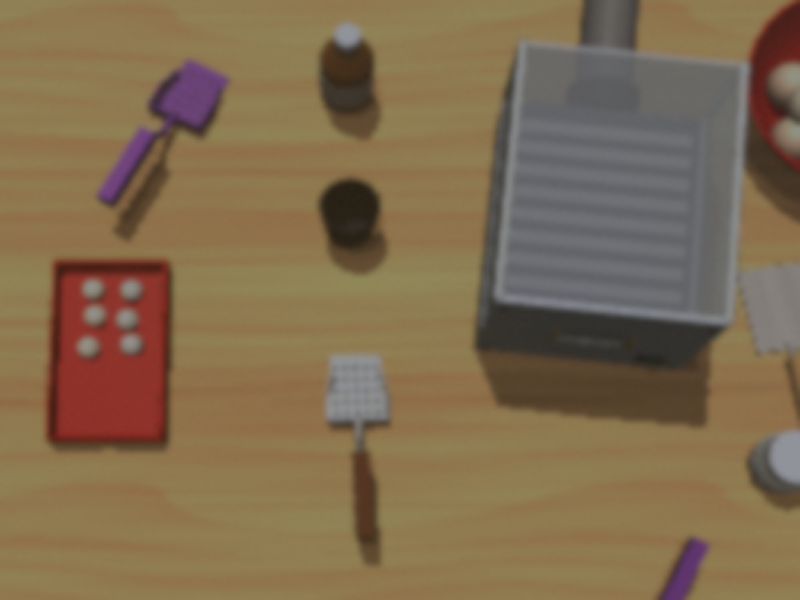

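The crop shows the tray, with six nuggets in two columns at its far end. The extractor's front plate faces the robot, turned about −7°, and its slot is at crop (590,340). The scoop lies nearly along world x. I'll move above the scoop first.

>>> step_arm:
  plan:
    - [1, 0, 0, 0, 0, 0, -0.93]
    - [1, 0, 0, 0, 0, 0, -0.93]
    - [1, 0, 0, 0, 0, 0, -0.93]
    - [1, -0.264, -0.687, -0.024, 0, 0, 0]
    - [1, -0.264, -0.687, -0.024, 0, 0, 0]
    - [1, -0.264, -0.687, -0.024, 0, 0, 0]
    - [1, -0.264, -0.687, -0.024, 0, 0, 0]
    - [1, -0.264, -0.687, -0.024, 0, 0, 0]
    - [1, -0.264, -0.687, -0.024, 0, 0, 0]
    - [1, -0.264, -0.687, -0.024, 0, 0, 0]
    - [1, -0.264, -0.687, -0.024, 0, 0, 0]
    - [1, -0.264, -0.687, -0.024, 0, 0, 0]
    - [1, -0.264, -0.687, -0.024, 0, 0, 0]
    - [1, -0.264, -0.687, -0.024, 0, 0, 0]
    - [1, -0.264, -0.687, -0.024, 0, 0, 0]
    - [1, -0.264, -0.687, -0.024, 0, 0, 0]
    - [1, -0.264, -0.687, -0.024, 0, 0, 0]
    - [1, -0.264, -0.687, -0.024, 0, 0, 0]
    - [1, -0.264, -0.687, -0.024, 0, 0, 0]
    - [1, -0.264, -0.687, -0.024, 0, 0, 0]

```text
t: 2.6
ee_pos: [429.8, -9.5, 243.0]
orientation: [-0.054, -3.141, -0.0]
ft_force: [-1.2, -0.1, -0.1]
width: 88.1
grasp_force: 0.0
```

Run:
```python
from h import *
o=get_obs();im=vision.get_image("wrist");save(im,"w1.png");np.save("w1.npy",(o,im),allow_pickle=True)
Rm=R.from_rotvec(o["orientation"]).as_matrix()
print(o["t"],o["ee_pos"],Rm.round(3).tolist(),o["qpos"].round(2));print(im["fx"],im["T_tool_cam"].round(3).tolist())
```

```text
2.6 [429.78745462  -9.47470344 243.00064479] [[-0.999, 0.034, -0.0], [0.034, 0.999, 0.0], [0.0, 0.0, -1.0]] [-0.05  0.1   2.02  0.    1.02 -1.59]
317.9557507656018 [[-0.0, -0.954, -0.3, 83.062], [1.0, -0.0, -0.001, -0.576], [0.001, -0.3, 0.954, -163.186], [0.0, 0.0, 0.0, 1.0]]
```

View pics/w1.png

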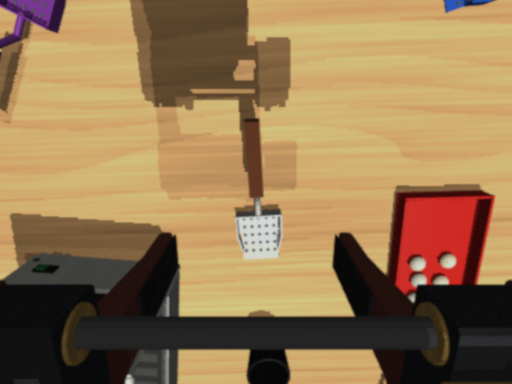

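The wrist view shows the scoop clearly, with its handle at (254,120–197) and its bowl at (236–284,207–258). I'll measure its pose from this view.

```bash
cat >> h.py <<'E'
def ray(im,T,u,v,z):
    d=np.stack([(np.asarray(u)-im["cx"])/im["fx"],(np.asarray(v)-im["cy"])/im["fy"],np.ones(np.shape(u))],-1)@T[:3,:3].T
    return T[:3,3]+d*((z-T[2,3])/d[...,2])[...,None]
E
python3 - <<'E'
from h import *
o,im=np.load("w1.npy",allow_pickle=True);T=wristT(o,im);w=pts(im,T)
hsv=cv2.cvtColor(im["pixels"],cv2.COLOR_RGB2HSV);H,S,V=[hsv[...,i].astype(int) for i in range(3)]
ok=np.zeros(H.shape,bool);ok[105:205,235:275]=1
m=ok&(w[...,2]>50);v,u=np.where(m);P=ray(im,T,u,v,66.)
r=cv2.minAreaRect(P[:,:2].astype(np.float32));print("handle",r,w[m][:,2].mean())
vx,vy,x0,y0=cv2.fitLine(P[:,:2].astype(np.float32),cv2.DIST_L2,0,.01,.01).ravel();print("yaw",np.degrees(np.arctan2(vy,vx)),x0,y0)
ok[:]=0;ok[200:265,228:292]=1
m=ok&(S<50)&(V>120);v,u=np.where(m)
for row in range(204,264,4):
    uu=np.where(m[row])[0]
    if len(uu): a=ray(im,T,np.array([uu[0]-.5,uu[-1]+.5]),np.array([row,row]),0 if row>240 else 20.);print(row,a[:,:2].round(1).tolist(),a[:,1].mean().round(1))
print("mouth row",v.max(), ray(im,T,np.array([260.]),np.array([v.max()+.5]),0.))
red=((H<8)|(H>172))&(S>150);ok[:]=0;ok[180:310,385:500]=1
m=red&ok&(w[...,2]>21)&(w[...,2]<35);P=w[m];print("tray rim",P[:,:2].min(0),P[:,:2].max(0))
m=ok&(S<60)&(V>150)
n,l,s,c=cv2.connectedComponentsWithStats(m.astype(np.uint8))
for i in range(1,n):
    if s[i,4]>20: print("nug",c[i].round(1),s[i],ray(im,T,c[i:i+1,0],c[i:i+1,1],11.).round(1))
E
```

```text
handle ((410.71630859375, -10.654666900634766), (86.27888488769531, 16.02769660949707), 1.609008550643921) 66.97433638178205
yaw 1.5639683 409.1372 -10.70365
204 [[477.7, -12.7], [477.9, -6.3]] -9.5
208 [[483.1, -12.9], [483.4, -5.2]] -9.1
212 [[488.6, -11.8], [488.8, -5.4]] -8.6
216 [[493.7, -23.7], [495.3, 21.7]] -1.0
220 [[498.8, -38.2], [500.9, 21.7]] -8.3
224 [[504.4, -38.5], [506.5, 21.6]] -8.5
228 [[510.1, -38.8], [512.2, 21.5]] -8.6
232 [[515.8, -37.8], [517.9, 21.5]] -8.2
236 [[521.6, -38.1], [523.7, 22.8]] -7.7
240 [[527.4, -37.1], [529.4, 20.0]] -8.5
244 [[543.0, -36.2], [544.9, 20.0]] -8.1
248 [[549.2, -35.1], [551.1, 18.5]] -8.3
252 [[555.6, -32.5], [557.3, 18.4]] -7.0
256 [[561.9, -31.4], [563.6, 18.4]] -6.5
mouth row 258 [[566.71182406  -8.0619912    0.        ]]
tray rim [472.63892398 175.05493641] [603.26102899 287.59829633]
nug [448.1 261.1] [441 255  14  13 125] [[573.8 253.3  11. ]]
nug [418. 264.] [411 258  14  12 124] [[576.9 212.   11. ]]
nug [419.  280.2] [412 275  14  11 102] [[602.8 216.4  11. ]]
nug [441.1 280.6] [434 277  14   7  72] [[604.6 247.8  11. ]]
```

>>> step_arm:
  plan:
    - [1, -0.116, -0.47, 0.207, 0, 0, 0]
    - [1, -0.116, -0.47, 0.207, 0, 0, 0]
    - [1, -0.116, -0.47, 0.207, 0, 0, 0]
    - [1, -0.116, -0.47, 0.207, 0, 0, 0]
    - [1, -0.116, -0.47, 0.207, 0, 0, 0]
    - [1, -0.116, -0.47, 0.207, 0, 0, 0]
    - [1, -0.116, -0.47, 0.207, 0, 0, 0]
    - [1, -0.116, -0.47, 0.207, 0, 0, 0.73]
    - [1, 0, 0, 0, 0, -0.935, 0]
    - [1, 0, 0, 0, 0, -0.935, 0]
    - [1, 0, 0, 0, 0, -0.935, 0]
    - [1, 0, 0, 0, 0, -0.935, 0]
    - [1, 0, 0, 0, 0, -0.935, 0]
    - [1, 0, 0, 0, 0, -0.935, 0]
    - [1, 0, 0, 0, 0, -0.935, 0]
    - [1, 0, 0, 0, 0, 0, 0]

```text
t: 4.65
ee_pos: [495.4, -160.1, 223.2]
orientation: [0.197, 2.471, -0.142]
ft_force: [-0.1, -0.1, 0.3]
width: 87.8
grasp_force: 0.0
```

Run:
```python
from h import *
o=get_obs();im=vision.get_image("wrist");save(im,"w2.png");np.save("w2.npy",(o,im),allow_pickle=True)
print(o["t"],o["ee_pos"],o["qpos"].round(2),o["orientation"])
```

```text
4.65 [ 495.42932191 -160.05200328  223.23321244] [-0.39  0.1   2.29  0.78  0.13 -2.54] [ 0.19705504  2.47094912 -0.14182886]
```

View pics/w2.png

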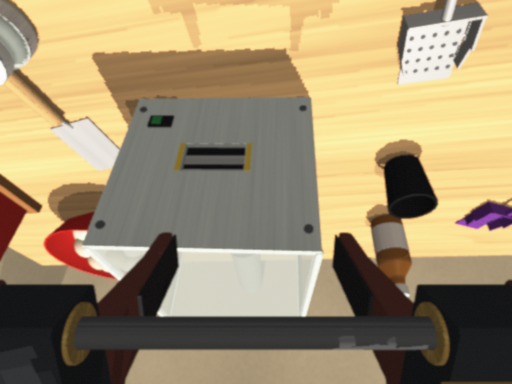

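The guard plate is in full view. The slot runs between yellow strips at (181,157) and (248,157), and the plate spans (90–320,97–250).

Run:
```python
from h import *
o,im=np.load("w2.npy",allow_pickle=True);T=wristT(o,im);w=pts(im,T);px=im["pixels"]
hsv=cv2.cvtColor(px,cv2.COLOR_RGB2HSV);H,S,V=[hsv[...,i].astype(int) for i in range(3)]
m=np.zeros(H.shape,bool);m[110:240,130:300]=1;m[135:180,165:262]=0
m&=(S<40)&(V>80)&np.isfinite(w[...,0])
P=w[m];c=np.median(P,0)
for _ in range(4):
    r=P-c;n=np.linalg.svd(r-r.mean(0),full_matrices=False)[2][2];c=P.mean(0);d=(P-c)@n;P=P[abs(d)<3]
n*=np.sign(n[0]);print("normal",n,"yaw",np.degrees(np.arctan2(n[1],n[0])),"c",c,len(P))
yw=np.degrees(np.arctan2(n[1],n[0]))
nn=np.array([np.cos(np.radians(yw)),np.sin(np.radians(yw)),0]);yy=np.array([-nn[1],nn[0],0])
def on(u,v):
    d=np.stack([(np.asarray(u,float)-im["cx"])/im["fx"],(np.asarray(v,float)-im["cy"])/im["fy"],np.ones(np.shape(u))],-1)@T[:3,:3].T
    return T[:3,3]+d*(((c-T[:3,3])@nn)/(d@nn))[...,None]
ye=(H>15)&(H<35)&(S>120);k=np.zeros_like(ye);k[138:178,168:262]=1;ye&=k
nl,l,s,ce=cv2.connectedComponentsWithStats(ye.astype(np.uint8))
for i in range(1,nl):
    if s[i,4]>20:
        v,u=np.where(l==i);Q=on(u,v)-c;print(s[i],"lat",np.percentile(Q@yy,[1,50,99]).round(1),"z",np.percentile(Q[:,2]+c[2],[1,99]).round(1),(on(u,v).mean(0)).round(1))
# plate outline
g=(S<40)&(V>70)&(V<190)&(abs((w-c)@nn)<6);v,u=np.where(g);Q=on(u,v)
lat=(Q-c)@yy
for z in (30,60,90,120,150): k=abs(Q[:,2]-z)<4;print(z,np.percentile(lat[k],[.5,99.5]).round(1))
big=cv2.resize(px[125:190,155:275],None,fx=6,fy=6,interpolation=cv2.INTER_CUBIC);cv2.imwrite("pics/s2.png",big[:,:,::-1])
```

```text
normal [ 9.92457626e-01 -1.22586440e-01  6.51882203e-04] yaw -7.041398490261079 c [ 558.88039321 -216.0049533   116.18281418] 17183
[174 143  11  27 118] lat [-42.4 -40.3 -38. ] z [ 73.7 108.2] [ 554.  -255.9   91.6]
[245 143   6  28 121] lat [26.6 28.8 30.9] z [ 73.4 108.8] [ 562.4 -187.5   91.9]
30 [-104.1   91.9]
60 [-102.9   92. ]
90 [-104.5   92.3]
120 [-103.1   92.1]
150 [-104.1   92.3]
```

View pics/s2.png

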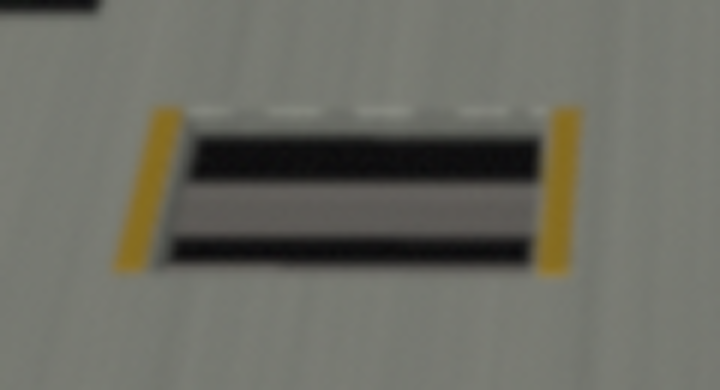

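The slot is clear, with its centre near (558.2, −221.8, 90) and yaw −7.0°. Next I'll work out the move back to the scoop.

```bash
cat > go.py <<'E'
import sys
from h import *
# usage: go.py x y z yaw pitch(nose-up +, deg) : order turn first, then shift (in new tool axes)
x,y,z,yaw,p=map(float,sys.argv[1:6]);o=get_obs()
R0=R.from_rotvec(o["orientation"])
Rt=R.from_euler("z",yaw,degrees=True)*R.from_euler("y",-p,degrees=True)*R.from_matrix(np.array([[-1,0,0],[0,1,0],[0,0,-1.]]))
t=(R0.inv()*Rt).as_rotvec()/0.12
d=np.array([x,y,z])-o["ee_pos"]
print("pos",o["ee_pos"].round(1),"turn",t.round(3),"shift new",(Rt.inv().apply(d)/50).round(3),"shift old",(R0.inv().apply(d)/50).round(3),"q",o["qpos"].round(2),"F",o["ft_force"].round(1),"w",round(o["width"],1))
e=(R.from_euler("z",yaw,degrees=True).inv()*R0*R.from_matrix(np.diag([-1,1,-1.])).inv()).as_euler("xyz",degrees=True);print("now rel eul xyz",e.round(2))
E
python3 go.py 430 -10.3 130 1.57 0
```

```text
pos [ 495.5 -160.6  222.8] turn [-0.993  5.478 -1.498] shift new [1.227 3.041 1.855] shift old [2.487 2.821 0.22 ] q [-0.39  0.1   2.29  0.77  0.13 -2.54] F [ 0.7 -0.   0. ] w 87.9
now rel eul xyz [ -3.87 -38.05  -9.37]
```

>>> step_arm:
  plan:
    - [1, 0, 0, 0, -0.166, 0.913, -0.25]
    - [1, 0, 0, 0, -0.166, 0.913, -0.25]
    - [1, 0, 0, 0, -0.166, 0.913, -0.25]
    - [1, 0, 0, 0, -0.166, 0.913, -0.25]
    - [1, 0, 0, 0, -0.166, 0.913, -0.25]
    - [1, 0, 0, 0, -0.166, 0.913, -0.25]
    - [1, 0, 0, 0, 0, 0, 0]

```text
t: 5.58
ee_pos: [500.0, -157.6, 222.4]
orientation: [-0.036, 3.086, 0.005]
ft_force: [0.7, -0.7, 0.0]
width: 87.8
grasp_force: 0.0
```

```bash
python3 go.py 430 -10.3 130 1.57 0
```

```text
pos [ 500.  -157.6  222.4] turn [ 0.023  0.461 -0.032] shift new [1.319 2.983 1.849] shift old [1.431 2.973 1.781] q [-0.34  0.25  1.89  0.03  0.95 -1.95] F [ 0.7 -0.7  0. ] w 87.8
now rel eul xyz [ 0.16 -3.17 -0.23]
```

>>> step_arm:
  plan:
    - [1, 0, 0, 0, 0.02, 0.46, -0.03]
    - [1, 0.165, 0.373, 0.231, 0, 0, 0]
    - [1, 0.165, 0.373, 0.231, 0, 0, 0]
    - [1, 0.165, 0.373, 0.231, 0, 0, 0]
    - [1, 0.165, 0.373, 0.231, 0, 0, 0]
    - [1, 0.165, 0.373, 0.231, 0, 0, 0]
    - [1, 0.165, 0.373, 0.231, 0, 0, 0]
    - [1, 0.165, 0.373, 0.231, 0, 0, 0]
    - [1, 0.165, 0.373, 0.231, 0, 0, 0]
    - [1, 0, 0, 0, 0, 0, 0]

```text
t: 6.82
ee_pos: [427.3, -7.8, 129.9]
orientation: [0.047, -3.14, -0.001]
ft_force: [0.8, -0.3, 0.5]
width: 87.8
grasp_force: 0.0
```

```bash
python3 go.py 430 -10.3 36 1.57 0
python3 - <<'E'
from h import *
o=get_obs();im=vision.get_image("wrist");np.save("w3.npy",(o,im),allow_pickle=True);T=wristT(o,im);w=pts(im,T)
m=np.zeros(w.shape[:2],bool);m[60:330,190:320]=1
m&=(w[...,2]>55)&(w[...,2]<80)&(im["pixels"][...,0].astype(int)>im["pixels"][...,2]*1.5)
v,u=np.where(m);P=ray(im,T,u,v,66.);print(cv2.minAreaRect(P[:,:2].astype(np.float32)),cv2.fitLine(P[:,:2].astype(np.float32),2,0,.01,.01).ravel(),len(P))
E
```

```text
pos [427.3  -7.8 129.9] turn [ 0.007 -0.012  0.022] shift new [-0.053 -0.051  1.879] shift old [-0.056 -0.053  1.879] q [-0.05  0.29  2.12  0.    0.73 -1.65] F [ 0.8 -0.3  0.5] w 87.8
now rel eul xyz [0.05 0.08 0.15]
((410.65692138671875, -10.980940818786621), (85.88534545898438, 15.774836540222168), 2.120551347732544) [ 9.9943250e-01  3.3684298e-02  4.0860709e+02 -1.0816722e+01] 2409
```

>>> step_arm:
  plan:
    - [1, -0.055, -0.052, 0.2, 0, 0, 0]
    - [1, 0, 0, 0.42, 0, 0, 0]
    - [1, 0, 0, 0.42, 0, 0, 0]
    - [1, 0, 0, 0.42, 0, 0, 0]
    - [1, 0, 0, 0.42, 0, 0, 0]
    - [1, 0, 0, 0, 0, 0, 0]
    - [-1, 0, 0, 0, 0, 0, 0]
    - [-1, 0, 0, 0, 0, 0, 0]
    - [-1, 0, 0, 0, 0, 0, 0]
    - [-1, 0, 0, 0, 0, 0, 0]
    - [-1, 0, 0, 0, 0, 0, 0]
    - [-1, 0, 0, 0, 0, 0, 0]
    - [-1, 0, 0, 0, 0, 0, 0]
    - [-1, 0, 0, 0, 0, 0, 0]

```text
t: 8.62
ee_pos: [431.6, -11.5, 36.8]
orientation: [-0.044, 3.14, 0.001]
ft_force: [0.3, 1.0, -0.1]
width: 15.7
grasp_force: 29.9
```

>>> step_arm:
  plan:
    - [-1, 0, 0, -0.2, 0, 0, 0]
    - [-1, 0, 0, -0.4, 0, 0, 0]
    - [-1, 0, 0, -0.4, 0, 0, 0]
    - [-1, 0, 0, -0.4, 0, 0, 0]
    - [-1, 0, 0, -0.4, 0, 0, 0]
    - [-1, 0, 0, -0.4, 0, 0, 0]
    - [-1, 0, 0, 0, 0, 0, 0]

```text
t: 9.5
ee_pos: [432.4, -11.6, 148.3]
orientation: [-0.044, 3.137, 0.001]
ft_force: [0.3, -0.4, -1.1]
width: 15.5
grasp_force: 29.9
```

```bash
cat > bowl.py <<'E'
from h import *
o=get_obs();im=vision.get_image("wrist");np.save("wb.npy",(o,im),allow_pickle=True);save(im,"wb%d.png"%(o["t"]*100))
T=im["T_tool_cam"];w=pts(im,T)  # tool frame; scoop: x=-tx, z=-tz
hsv=cv2.cvtColor(im["pixels"],cv2.COLOR_RGB2HSV)
m=(hsv[...,1]<60)&(hsv[...,2]>100)&(w[...,2]<52)&(w[...,2]>5)&(w[...,0]<-45)&(abs(w[...,1])<45)
v,u=np.where(m)
for z in (36,):
    P=ray(im,T,u,v,float(z));print("mouth tool x",np.percentile(P[:,0],[.5,2]).round(1))
for r in range(v.min(),v.max()+1,6):
    uu=u[v==r]
    if len(uu)>5: Q=w[r,uu];a=ray(im,T,np.array([uu.min()-.5,uu.max()+.5]),np.array([r,r]),np.nanmedian(Q[[0,-1],2]));print(r,uu.min(),uu.max(),"x",a[0,0].round(1),"y",a[:,1].round(1),a[:,1].mean().round(2),"z",np.nanmin(Q[:,2]).round(1),np.nanmedian(Q[:,2]).round(1))
E
python3 bowl.py; python3 go.py 430 -10 150 1.8 0
```

```text
mouth tool x [-134.5 -134.5]
349 232 279 x -100.6 y [-18.8  17.9] -0.44 z 32.2 33.9
355 231 280 x -105.5 y [-19.6  18.7] -0.45 z 32.6 33.9
361 231 280 x -112.6 y [-19.9  19. ] -0.45 z 32.7 33.9
367 231 280 x -117.8 y [-19.9  19. ] -0.45 z 32.2 33.8
373 230 281 x -124.2 y [-20.9  20. ] -0.45 z 32.9 33.9
379 229 282 x -129.9 y [-21.8  20.9] -0.45 z 32.7 33.8
pos [431.8 -11.6 147.4] turn [ 0.004  0.022 -0.03 ] shift new [ 0.035  0.033 -0.052] shift old [ 0.035  0.033 -0.052] q [-0.05  0.26  2.1   0.    0.78 -1.65] F [-0.3  0.8 -1.8] w 16.0
now rel eul xyz [ 0.03 -0.15 -0.2 ]
```

```bash
python3 go.py 424 251 110 0 -12
```

```text
pos [431.8 -11.6 147.4] turn [-0.02   1.767  0.232] shift new [-3.000e-03  5.252e+00  7.640e-01] shift old [0.011 5.254 0.751] q [-0.05  0.26  2.1   0.    0.78 -1.65] F [-0.3  0.8 -1.8] w 16.0
now rel eul xyz [ 0.03 -0.15  1.6 ]
```

>>> step_arm:
  plan:
    - [-1, 0, 0, 0, -0.01, 0.44, 0.058]
    - [-1, 0, 0, 0, 0, 0.44, 0.058]
    - [-1, 0, 0, 0, 0, 0.44, 0.058]
    - [-1, 0, 0, 0, -0.01, 0.44, 0.058]
    - [-1, 0, 0.525, 0, 0, 0, 0]
    - [-1, 0, 0.525, 0, 0, 0, 0]
    - [-1, 0, 0.525, 0, 0, 0, 0]
    - [-1, 0, 0.525, 0, 0, 0, 0]
    - [-1, 0, 0.525, 0, 0, 0, 0]
    - [-1, 0, 0.525, 0, 0, 0, 0]
    - [-1, 0, 0.525, 0, 0, 0, 0]
    - [-1, 0, 0.525, 0, 0, 0, 0]
    - [-1, 0, 0.525, 0, 0, 0, 0]
    - [-1, 0, 0.525, 0, 0, 0, 0]
    - [-1, 0, 0, 0.36, 0, 0, 0]
    - [-1, 0, 0, 0.36, 0, 0, 0]
    - [-1, 0, 0, 0, 0, 0, 0]
    - [-1, 0, 0, 0, 0, 0, 0]

```text
t: 11.8
ee_pos: [424.1, 250.9, 111.6]
orientation: [-0.0, -2.931, 0.0]
ft_force: [0.3, 0.6, -0.2]
width: 15.7
grasp_force: 29.9
```

```bash
python3 go.py 425 251 68 0 -12
python3 - <<'E'
from h import *
im=vision.get_image("top");w=pts(im);hsv=cv2.cvtColor(im["pixels"],cv2.COLOR_RGB2HSV)
sc=cv2.resize(im["pixels"][150:250,130:290],None,fx=5,fy=5,interpolation=cv2.INTER_CUBIC);cv2.imwrite("pics/t2.png",sc[:,:,::-1])
E
```

```text
pos [424.1 250.9 111.6] turn [-0.001 -0.009 -0.002] shift new [-0.198  0.003  0.848] shift old [-0.199  0.003  0.848] q [ 0.45  0.48  1.87  0.11  0.98 -1.19] F [ 0.3  0.6 -0.2] w 15.7
now rel eul xyz [-1.000e-02  1.207e+01 -1.000e-02]
```

View pics/t2.png

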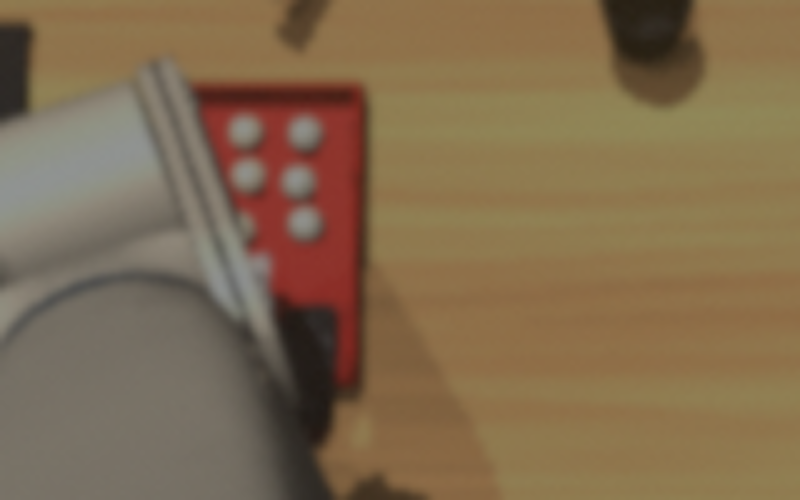

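The top view shows all six nuggets in place, with the lip just short of the nearer one. I'll lower the scoop into the tray.

>>> step_arm:
  plan:
    - [-1, -0.05, 0, 0.212, 0, 0, 0]
    - [-1, -0.05, 0, 0.212, 0, 0, 0]
    - [-1, -0.05, 0, 0.212, 0, 0, 0]
    - [-1, -0.05, 0, 0.212, 0, 0, 0]
    - [-1, 0, 0, 0, 0, 0, 0]
    - [-1, 0, 0, 0, 0, 0, 0]

```text
t: 12.6
ee_pos: [424.9, 250.9, 68.0]
orientation: [-0.0, -2.931, 0.0]
ft_force: [0.3, 0.2, -1.2]
width: 15.8
grasp_force: 30.0
```

```bash
python3 go.py 425 251 66.5 0 -12
```

```text
pos [424.9 250.9  68. ] turn [-0.001 -0.01  -0.001] shift new [-0.007  0.003  0.029] shift old [-0.008  0.003  0.029] q [ 0.45  0.55  1.89  0.12  0.89 -1.2 ] F [ 0.3  0.2 -1.2] w 15.8
now rel eul xyz [-1.000e-02  1.207e+01 -0.000e+00]
```

>>> step_arm:
  plan:
    - [-1, -0.004, 0, 0.02, 0, 0, 0]
    - [-1, 0, 0, 0, 0, 0, 0]

```text
t: 12.85
ee_pos: [425.0, 251.0, 67.3]
orientation: [0.0, -2.932, -0.0]
ft_force: [-0.3, -0.7, -0.9]
width: 15.7
grasp_force: 30.0
```

>>> step_arm:
  plan:
    - [-1, -0.004, 0, 0.02, 0, 0, 0]
    - [-1, 0, 0, 0, 0, 0, 0]

```text
t: 13.1
ee_pos: [425.0, 250.9, 66.1]
orientation: [-0.0, -2.931, -0.0]
ft_force: [1.1, 0.4, -1.1]
width: 16.2
grasp_force: 30.0
```

>>> step_arm:
  plan:
    - [-1, -0.004, 0, 0.02, 0, 0, 0]
    - [-1, 0, 0, 0, 0, 0, 0]

```text
t: 13.35
ee_pos: [425.0, 251.0, 65.1]
orientation: [0.0, -2.931, -0.0]
ft_force: [-1.6, -0.4, -0.1]
width: 16.1
grasp_force: 30.0
```

>>> step_arm:
  plan:
    - [-1, -0.004, 0, 0.02, 0, 0, 0]
    - [-1, 0, 0, 0, 0, 0, 0]

```text
t: 13.6
ee_pos: [424.6, 250.9, 64.2]
orientation: [0.0, -2.931, -0.0]
ft_force: [-2.5, 0.6, 4.2]
width: 15.7
grasp_force: 30.0
```

>>> step_arm:
  plan:
    - [-1, -0.1565, 0, -0.0333, 0, 0, 0]
    - [-1, -0.1565, 0, -0.0333, 0, 0, 0]
    - [-1, -0.1565, 0, -0.0333, 0, 0, 0]
    - [-1, -0.1565, 0, -0.0333, 0, 0, 0]
    - [-1, -0.1565, 0, -0.0333, 0, 0, 0]
    - [-1, -0.1565, 0, -0.0333, 0, 0, 0]
    - [-1, -0.1565, 0, -0.0333, 0, 0, 0]
    - [-1, -0.1565, 0, -0.0333, 0, 0, 0]
    - [-1, -0.1565, 0, -0.0333, 0, 0, 0]
    - [-1, -0.1565, 0, -0.0333, 0, 0, 0]
    - [-1, -0.1565, 0, -0.0333, 0, 0, 0]

```text
t: 14.98
ee_pos: [513.4, 250.9, 64.0]
orientation: [-0.0, -2.931, -0.0]
ft_force: [-4.1, 0.8, 5.1]
width: 15.9
grasp_force: 30.0
```

```bash
python3 go.py 533 251 64.5 0 -12
python3 - <<'E'
from h import *
o=get_obs();im=vision.get_image("side");a=im["pixels"][130:230,180:300];a=cv2.resize(a,None,fx=4,fy=4,interpolation=cv2.INTER_CUBIC)
t=vision.get_image("top")["pixels"][150:250,150:230];t=cv2.resize(t,None,fx=4,fy=4,interpolation=cv2.INTER_CUBIC)
cv2.imwrite("pics/m1.png",np.hstack([a,t])[:,:,::-1])
E
```

```text
pos [513.4 250.9  64. ] turn [ 0.001 -0.007 -0.   ] shift new [-0.382  0.001 -0.091] shift old [-0.381  0.001 -0.092] q [ 0.39  0.65  1.7   0.1   0.99 -1.24] F [-4.1  0.8  5.1] w 15.9
now rel eul xyz [ 0.   12.05 -0.  ]
```

View pics/m1.png

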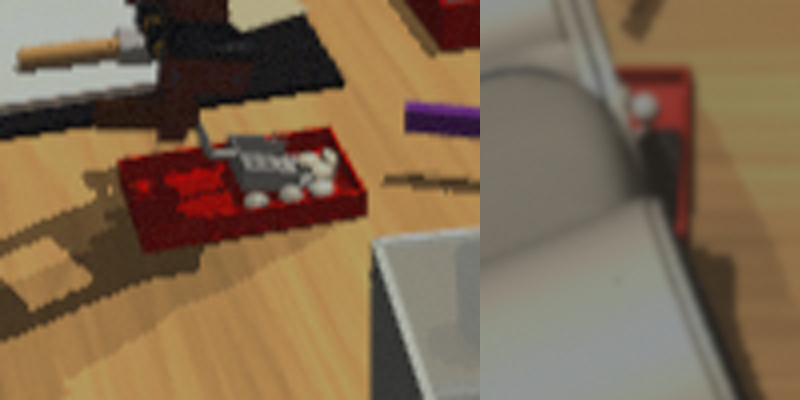

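The side view shows the scoop in the tray. Its column of nuggets is bunched at the far end, partly on the lip, and the other column is undisturbed. I'll keep pushing slowly.

>>> step_arm:
  plan:
    - [-1, -0.0782, 0, -0.0167, 0, 0, 0]
    - [-1, -0.0782, 0, -0.0167, 0, 0, 0]
    - [-1, -0.0782, 0, -0.0167, 0, 0, 0]
    - [-1, -0.0782, 0, -0.0167, 0, 0, 0]

```text
t: 15.58
ee_pos: [528.8, 250.9, 64.0]
orientation: [0.0, -2.931, -0.0]
ft_force: [-4.3, -0.1, 5.3]
width: 15.7
grasp_force: 30.0
```

>>> step_arm:
  plan:
    - [-1, -0.0391, 0, -0.0083, 0, 0, 0]
    - [-1, 0, 0, 0, 0, 0, 0]

```text
t: 15.82
ee_pos: [531.3, 250.9, 63.9]
orientation: [-0.0, -2.932, -0.0]
ft_force: [-2.7, 0.4, 4.1]
width: 15.7
grasp_force: 30.0
```

>>> step_arm:
  plan:
    - [-1, -0.0391, 0, -0.0083, 0, 0, 0]
    - [-1, 0, 0, 0, 0, 0, 0]

```text
t: 16.08
ee_pos: [533.0, 250.9, 64.0]
orientation: [-0.0, -2.932, -0.0]
ft_force: [-3.1, -0.1, 4.4]
width: 15.6
grasp_force: 30.0
```

>>> step_arm:
  plan:
    - [-1, -0.0294, 0, -0.0062, 0, 0, 0]
    - [-1, 0, 0, 0, 0, 0, 0]

```text
t: 16.32
ee_pos: [534.2, 250.9, 64.0]
orientation: [-0.0, -2.931, -0.0]
ft_force: [-4.2, -0.2, 6.5]
width: 15.8
grasp_force: 30.0
```

>>> step_arm:
  plan:
    - [-1, -0.0294, 0, -0.0062, 0, 0, 0]
    - [-1, 0, 0, 0, 0, 0, 0]

```text
t: 16.58
ee_pos: [534.5, 250.9, 64.0]
orientation: [-0.0, -2.928, 0.0]
ft_force: [-8.9, 1.0, 8.1]
width: 15.5
grasp_force: 30.0
```

Run:
```python
from h import *
o=get_obs();im=vision.get_image("side");a=im["pixels"][150:200,220:280];a=cv2.resize(a,None,fx=8,fy=8,interpolation=cv2.INTER_CUBIC)
cv2.imwrite("pics/m2.png",a[:,:,::-1])
```

```text
(no output)
```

View pics/m2.png

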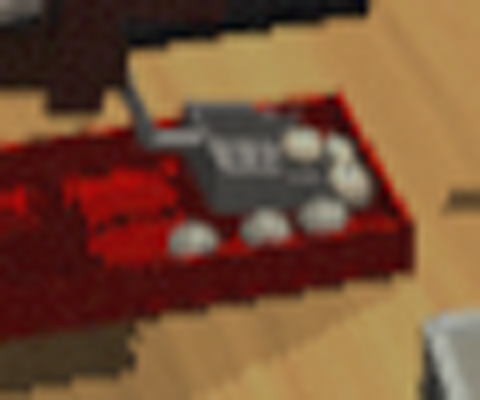

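The side view shows three nuggets at or on the scoop's front, and the rise in Fx means the lip has reached the wall. I'll back off 1 mm and level the scoop about its lip.

>>> step_arm:
  plan:
    - [-1, 0.028, 0, -0.015, 0, 0, 0]
    - [-1, 0.034, 0, 0.136, 0, -0.436, 0]
    - [-1, 0.036, 0, 0.133, 0, -0.436, 0]
    - [-1, 0.034, 0, 0.134, 0, -0.436, 0]
    - [-1, 0.035, 0, 0.134, 0, -0.436, 0]
    - [-1, 0, 0, 0, 0, 0, 0]
    - [-1, 0, 0, 0, 0, 0, 0]

```text
t: 17.5
ee_pos: [524.9, 251.0, 39.4]
orientation: [-0.0, -3.14, -0.0]
ft_force: [0.3, 0.3, -1.4]
width: 15.8
grasp_force: 30.0
```

```bash
cat > nug.py <<'E'
from h import *
o=get_obs();im=vision.get_image("wrist");np.save("wn.npy",(o,im),allow_pickle=True)
T=im["T_tool_cam"];w=pts(im,T);s=np.stack([-w[...,0]-98.5,w[...,1],36-w[...,2]],-1)  # scoop frame
hsv=cv2.cvtColor(im["pixels"],cv2.COLOR_RGB2HSV)
m=(s[...,0]>-34)&(s[...,0]<60)&(abs(s[...,1])<45)&(s[...,2]>6)&(s[...,2]<40)&(hsv[...,1]<110)&(hsv[...,2]>90)
n,l,st,c=cv2.connectedComponentsWithStats(m.astype(np.uint8))
for i in range(1,n):
    if st[i,4]>25: k=l==i;print("blob",st[i],"scoop mean",s[k].mean(0).round(1),"ztop",np.percentile(s[k][:,2],95).round(1),"rgb",im["pixels"][k].mean(0).round(0))
zz=s[...,2]
for r in range(320,384,6): print(r,[int(z) if np.isfinite(z) else None for z in zz[r,205:308:6]], round(float(s[r,256,0]),0))
E
python3 nug.py; python3 go.py 523 251 41 0 0
```

```text
blob [229 358  54  26 947] scoop mean [12.6  2.5 14.6] ztop 19.0 rgb [203. 197. 180.]
320 [136, 137, 134, 132, 130, 131, 132, 131, 132, 130, 131, 131, 131, 131, 131, 135, 138, 137] -127.0
326 [140, 139, 136, 132, 132, 132, 133, 132, 132, 132, 133, 133, 132, 133, 133, 136, 139, 139] -127.0
332 [140, 140, 137, 134, 135, 134, 133, 133, 134, 133, 134, 134, 133, 134, 134, 136, 140, 140] -125.0
338 [141, 140, 138, 134, 134, 134, 134, 135, 134, 134, 134, 134, 134, 134, 134, 138, 141, 140] -125.0
344 [140, 141, 139, 135, 135, 135, 134, 135, 135, 135, 135, 135, 134, 135, 135, 138, 141, 141] -123.0
350 [141, 140, 139, 131, 108, 4, 5, None, 6, 5, 5, 5, 5, 111, 133, 138, 140, 142] 0.0
356 [140, 141, 138, 126, 107, 5, 5, 4, 4, 5, 5, 5, 6, 111, 133, 138, 141, 140] 6.0
362 [141, 141, 138, 126, 109, 5, 5, 6, 4, 6, 12, 14, 12, 113, 128, 137, 141, 140] 11.0
368 [141, 141, 137, 126, 109, 5, 6, 5, 6, 14, 16, None, 15, 111, 128, 138, 141, 141] 11.0
374 [141, 141, 138, 126, 5, 6, 13, 15, 13, 16, 17, 18, 17, 114, 129, 139, 140, 141] 15.0
380 [140, 141, 138, 127, 17, 6, 16, 17, 18, 13, 17, 19, 17, 113, 129, 139, 141, 140] 16.0
pos [525.  251.   39.5] turn [ 0.002 -0.008 -0.002] shift new [ 0.039 -0.    -0.031] shift old [ 0.039 -0.    -0.031] q [ 0.43  0.62  1.82  0.    0.7  -1.15] F [ 0.2 -0.3 -1.3] w 16.0
now rel eul xyz [ 0.02  0.06 -0.01]
```

>>> step_arm:
  plan:
    - [-1, 0.03, 0, -0.1, 0, 0, 0]
    - [-1, 0.03, 0, -0.1, 0, -0.436, 0]
    - [-1, 0.03, 0, -0.08, 0, -0.436, 0]
    - [-1, 0.03, 0, -0.08, 0, -0.436, 0]
    - [-1, 0.03, 0, -0.08, 0, -0.436, 0]
    - [-1, 0.03, 0, -0.08, 0, -0.436, 0]
    - [-1, 0.03, 0, -0.08, 0, -0.436, 0]
    - [-1, 0.03, 0, -0.08, 0, -0.436, 0]
    - [-1, 0, 0, 0, 0, 0, 0]
    - [-1, 0, 0, 0, 0, 0, 0]
    - [-1, 0, 0, 0, 0, 0, 0]

```text
t: 18.92
ee_pos: [508.9, 251.0, 71.4]
orientation: [0.001, 2.776, 0.0]
ft_force: [0.3, 0.5, -1.0]
width: 15.7
grasp_force: 30.0
```

```bash
python3 nug.py|grep -v "\["; python3 nug.py | grep blob; python3 go.py 523 251 150 0 0
```

```text
blob [229 352  54  32 799] scoop mean [19.4 -0.5  8.1] ztop 17.3 rgb [218. 214. 207.]
pos [508.6 250.9  71.3] turn [ 1.000e-03  3.044e+00 -5.000e-03] shift new [-0.288  0.003 -1.575] shift old [-0.831  0.003 -1.368] q [ 0.54  0.5   2.06 -0.62  0.32 -0.47] F [-0.9  0.3 -2.1] w 15.9
now rel eul xyz [ 1.000e-02 -2.093e+01 -4.000e-02]
```

Run:
```python
from h import *
o,im=np.load("wn.npy",allow_pickle=True)
T=im["T_tool_cam"];w=pts(im,T)
for r in range(330,384,4): print(r,[int(36-z) if np.isfinite(z) else -99 for z in w[r,222:294:4,2]], round(float(-w[r,256,0]-98.5),0))
im=vision.get_image("side");w=pts(im)
# nuggets still in tray / in scoop by side cam: pale blobs
hsv=cv2.cvtColor(im["pixels"],cv2.COLOR_RGB2HSV);p=im["pixels"].astype(int)
m=(p[...,0]>150)&(p[...,2]>120)&(w[...,0]>480)&(w[...,0]<700)&(w[...,1]>170)&(w[...,1]<300)&(w[...,2]>3)
n,l,st,c=cv2.connectedComponentsWithStats(m.astype(np.uint8))
for i in range(1,n):
    if st[i,4]>6: print(st[i],np.nanmedian(w[l==i],0).round(0),p[l==i].mean(0).round(0))
```

```text
330 [134, 133, 134, 134, 134, 133, 134, 134, 134, 133, 134, 134, 133, 134, 132, 133, 134, 134] -126.0
334 [135, 135, 134, 135, 135, 134, 134, 133, 134, 134, 134, 134, 134, 134, 134, 133, 134, 134] -125.0
338 [135, 135, 135, 135, 135, 135, 134, 134, 134, 135, 134, 135, 134, 135, 134, 134, 133, 134] -124.0
342 [135, 134, 135, 134, 135, 134, 135, 135, 136, 135, 135, 135, 135, 134, 135, 136, 135, 134] -124.0
346 [134, 135, 134, 135, 133, 134, 135, 134, 134, 135, 134, 135, 134, 134, 134, 134, 134, 134] -122.0
350 [132, 117, 104, 5, 5, 5, 4, 5, 5, 5, 5, 5, 5, 16, 16, 106, 120, 135] 1.0
354 [133, 117, 105, 4, 5, 5, 5, 6, 6, 5, 5, 6, 5, 6, 5, 109, 120, 136] 5.0
358 [134, 118, 104, 6, 5, 6, 6, 6, 6, 5, 5, 5, 6, 6, 6, 108, 120, 136] 7.0
362 [127, 117, 105, 5, 5, 5, 6, 5, 7, 6, 5, 5, 5, 6, 5, 109, 120, 136] 11.0
366 [129, 119, 5, 5, 5, 6, 5, 6, 6, 6, 6, 6, 5, 6, 6, 109, 121, 130] 16.0
370 [128, 119, 5, 6, 6, 5, 5, 6, 5, 6, 5, 6, 5, 6, 5, 109, 122, 130] 19.0
374 [129, 118, 13, 14, 11, 5, 7, 6, 6, 6, 6, 6, 6, 6, 6, 5, 123, 130] 22.0
378 [128, 119, 17, 16, 14, 11, 5, 6, 6, 5, 6, 7, 6, 6, 6, 6, 122, 131] 27.0
382 [130, 120, 19, 18, 16, 12, 6, 6, 6, 5, 6, 5, 6, 6, 6, 7, 122, 141] 31.0
[256 151   4   2   7] [635. 228.  98.] [164. 164. 144.]
[242 152   5   5  16] [592. 260.  81.] [165. 160. 137.]
[259 175   4   3   8] [636. 211.  14.] [164. 160. 146.]
```

>>> step_arm:
  plan:
    - [-1, 0.048, 0, 0.125, 0, 0, 0]
    - [-1, 0.048, 0, 0.125, 0, 0, 0]
    - [-1, 0.048, 0, 0.125, 0, 0, 0]
    - [-1, 0, 0, 0, 0.436, 0, 0]
    - [-1, 0, 0, 0, 0.436, 0, 0]
    - [-1, 0, 0, 0, 0.436, 0, 0]
    - [-1, 0, 0, 0, 0.436, 0, 0]
    - [-1, 0, 0, 0, 0.436, 0, 0]
    - [-1, 0, 0, 0, 0.436, 0, 0]
    - [-1, 0, 0, 0, 0, 0, 0]
    - [-1, 0, 0, 0, 0, 0, 0]

```text
t: 20.45
ee_pos: [507.9, 250.7, 50.7]
orientation: [0.08, 2.746, -0.434]
ft_force: [-0.3, -0.4, -1.2]
width: 16.3
grasp_force: 30.0
```

```bash
cat > map.py <<'E'
from h import *
o=get_obs();im=vision.get_image("wrist")
w=pts(im,im["T_tool_cam"])
for r in list(range(348,384,5))+[383]: print(r,[int(36-z) if np.isfinite(z) else -99 for z in w[r,226:294:4,2]], round(float(-w[r,256,0]-98.5),0))
im=vision.get_image("side");w=pts(im);p=im["pixels"].astype(int)
m=(p[...,0]>140)&(p[...,2]>110)&(w[...,0]>480)&(w[...,0]<700)&(w[...,1]>170)&(w[...,1]<300)&(w[...,2]>3)
n,l,st,c=cv2.connectedComponentsWithStats(m.astype(np.uint8))
for i in range(1,n):
    if st[i,4]>6: print(st[i],np.nanmedian(w[l==i],0).round(0),p[l==i].mean(0).round(0))
E
python3 map.py; python3 go.py 508 251 53 0 21
```

```text
348 [133, 134, 133, 134, 134, 134, 134, 133, 135, 134, 134, 134, 135, 134, 135, 135, 134] -120.0
353 [117, 104, 4, 5, 5, 17, 18, 19, 17, 18, 16, 14, 5, 5, 108, 119, 135] -9.0
358 [117, 105, 5, 5, 5, 18, 19, 20, 18, 19, 17, 12, 5, 5, 108, 120, 135] -7.0
363 [118, 105, 5, 6, 5, 19, 20, 21, 20, 19, 19, 6, 5, 4, 108, 120, 135] -3.0
368 [118, 5, 6, 5, 6, 6, 5, 21, 18, 19, 6, 5, 5, 5, 108, 121, 130] 1.0
373 [118, 5, 4, 6, 5, 4, 5, 5, 6, 6, 6, 5, 6, 6, 109, 121, 130] 22.0
378 [118, 5, 5, 6, 6, 6, 5, 5, 6, 5, 6, 6, 6, 5, 5, 121, 131] 27.0
383 [119, 6, 6, 6, 5, 6, 5, 6, 5, 5, 6, 6, 6, 6, 6, 123, 141] 31.0
383 [119, 6, 6, 6, 5, 6, 5, 6, 5, 5, 6, 6, 6, 6, 6, 123, 141] 31.0
[243 159   4   4   8] [593. 252.  59.] [157. 156. 136.]
[259 175   4   3   9] [636. 207.  14.] [161. 156. 143.]
[252 178   4   2   8] [609. 206.  12.] [159. 146. 132.]
pos [508.  250.5  51. ] turn [-2.613e+00 -1.200e-02 -1.000e-03] shift new [-0.014  0.01  -0.036] shift old [-0.014 -0.001 -0.038] q [ 0.69  0.62  1.94 -0.8   0.68 -0.17] F [-0.4  0.5 -1.3] w 15.5
now rel eul xyz [-1.796e+01 -2.092e+01 -2.000e-02]
```

The nugget has slid into the bowl and the lip is clear. I'll undo the roll, bring the scoop back to about 6° nose-up and lift it.

>>> step_arm:
  plan:
    - [-1, 0, 0, 0, -0.436, 0, 0]
    - [-1, 0, 0, 0, -0.436, 0, 0]
    - [-1, 0, 0, 0, -0.436, 0, 0]
    - [-1, 0, 0, 0, -0.436, 0, 0]
    - [-1, 0, 0, 0, -0.436, 0, 0]
    - [-1, 0, 0, 0, -0.436, 0, 0]
    - [-1, -0.05, 0, -0.15, 0, 0.436, 0]
    - [-1, -0.05, 0, -0.25, 0, 0.436, 0]
    - [-1, -0.05, 0, -0.25, 0, 0.436, 0]
    - [-1, -0.05, 0, -0.25, 0, 0.436, 0]
    - [-1, -0.05, 0, -0.25, 0, 0.436, 0]
    - [-1, -0.03, 0, -0.25, 0, 0, 0]
    - [-1, -0.03, 0, -0.25, 0, 0, 0]
    - [-1, -0.02, 0, -0.2, 0, 0, 0]
    - [-1, 0, 0, -0.1, 0, 0, 0]
    - [-1, 0, 0, 0, 0, 0, 0]

```text
t: 22.55
ee_pos: [505.6, 251.0, 150.4]
orientation: [-0.0, 3.037, 0.0]
ft_force: [0.5, 0.1, -2.1]
width: 15.8
grasp_force: 30.0
```

```bash
python3 map.py; python3 go.py 400 -202 155 -7 5; python3 bowl.py
```

```text
348 [134, 135, 134, 135, 134, 135, 134, 135, 135, 134, 133, 134, 134, 134, 135, 134, 134] -121.0
353 [117, 105, 5, 5, 15, 17, 16, 17, 17, 15, 14, 4, 6, 6, 107, 120, 135] -8.0
358 [117, 105, 6, 5, 15, 18, 18, 19, 18, 16, 5, 6, 5, 5, 108, 120, 136] -5.0
363 [118, 105, 5, 5, 5, 15, 17, 17, 17, 5, 5, 4, 6, 6, 109, 121, 136] -0.0
368 [119, 5, 7, 6, 5, 6, 5, 5, 5, 6, 6, 5, 6, 6, 110, 121, 130] 18.0
373 [118, 6, 5, 5, 6, 5, 7, 6, 6, 5, 6, 6, 6, 6, 110, 121, 131] 21.0
378 [120, 5, 4, 5, 5, 5, 5, 6, 6, 7, 6, 5, 5, 6, 6, 122, 131] 27.0
383 [119, 6, 6, 5, 6, 6, 6, 6, 6, 5, 6, 5, 6, 7, 6, 123, 141] 31.0
383 [119, 6, 6, 5, 6, 6, 6, 6, 6, 5, 6, 5, 6, 7, 6, 123, 141] 31.0
[240 137  10   6  35] [592. 251. 137.] [163. 158. 136.]
[254 137   6   6  15] [635. 252. 131.] [147. 142. 136.]
[258 175   5   3  10] [633. 211.  13.] [160. 155. 141.]
[252 177   4   3  11] [609. 207.  14.] [161. 150. 136.]
[242 179   5   2   7] [577. 205.  13.] [157. 154. 140.]
pos [505.4 250.9 149.8] turn [0.095 0.134 1.015] shift new [ 0.976 -9.247 -0.19 ] shift old [ 2.088 -9.057 -0.319] q [ 0.47  0.4   1.88 -0.07  0.77 -1.06] F [ 1.2  0.  -1.6] w 15.9
now rel eul xyz [-0.01 -5.92  7.01]
mouth tool x [-136.8 -136.8]
349 232 279 x -93.3 y [-18.   17.1] -0.46 z 18.9 21.1
355 231 280 x -103.5 y [-19.4  18.5] -0.46 z 16.9 21.0
361 231 280 x -108.7 y [-19.5  18.6] -0.46 z 17.1 29.6
367 230 281 x -114.8 y [-20.4  19.5] -0.46 z 29.2 30.4
373 230 280 x -120.0 y [-20.5  18.8] -0.84 z 28.6 29.6
379 229 282 x -126.1 y [-21.4  20.5] -0.46 z 28.2 29.8
```

Three nuggets remain in the tray, so three are in the bowl. The scoop sits a few mm differently in the hand now, so I'll fit its floor plane.

Run:
```python
from h import *
o,im=np.load("wb.npy",allow_pickle=True)
w=pts(im,im["T_tool_cam"])
m=np.zeros(w.shape[:2],bool);m[368:384,236:276]=1;m&=(w[...,2]>26)&(w[...,2]<36)
P=w[m];A=np.c_[P[:,0],P[:,1],np.ones(len(P))];k,*_=np.linalg.lstsq(A,P[:,2],rcond=None);print("floor z=a x+b y+c",k,"pitch",np.degrees(np.arctan(k[0])),"roll",np.degrees(np.arctan(k[1])),"at x-118",k@[-118,0,1],len(P))
# side camera: handle + bowl geometry in world
o=get_obs();im=vision.get_image("side");w=pts(im);p=im["pixels"].astype(int)
Rm=R.from_rotvec(o["orientation"]);t=Rm.inv().apply((w-o["ee_pos"]).reshape(-1,3)).reshape(w.shape)
s=np.stack([-t[...,0],t[...,1],-t[...,2]],-1) # forward,lat,up rel TCP
br=(p[...,0]>p[...,2]*1.6)&(abs(s[...,1])<14)&(s[...,0]>-70)&(s[...,0]<28)&(s[...,2]>0)&(s[...,2]<40)
for a in range(-64,28,8):
    k=br&(abs(s[...,0]-a)<4)
    if k.sum()>2: print("handle",a,k.sum(),np.nanpercentile(s[k][:,2],[5,50,95]).round(1))
g=(abs(s[...,1]+29)<6)&(s[...,0]>55)&(s[...,0]<145)&(s[...,2]<0)&(s[...,2]>-50)
for a in range(60,145,8):
    k=g&(abs(s[...,0]-a)<4)
    if k.sum()>1: print("side",a,k.sum(),s[k][:,2].min().round(1),s[k][:,2].max().round(1))
```

```text
floor z=a x+b y+c [1.07411230e-02 2.92537541e-03 3.11652172e+01] pitch 0.6153973486496443 roll 0.16761118646758708 at x-118 29.897764736938836 639
handle -64 8 [ 8.5 16.5 23.9]
handle -56 20 [ 7.4 18.9 27. ]
handle -48 24 [ 5.5 20.4 27.3]
handle -40 20 [ 8.3 17.2 28. ]
handle -32 21 [ 7.2 20.  27.7]
handle -24 18 [10.9 21.6 27.7]
handle -16 17 [11.8 20.4 28.7]
handle 16 17 [10.6 22.1 28.5]
side 60 8 -32.0 -15.4
side 68 14 -34.4 -15.2
side 76 13 -36.3 -17.4
side 84 14 -36.6 -15.4
side 92 12 -35.7 -15.3
side 100 10 -33.6 -19.0
side 108 12 -33.8 -20.0
side 116 2 -33.1 -18.3
side 124 3 -30.9 -30.0
```

>>> step_arm:
  plan:
    - [-1, 0.1, 0, -0.01, 0.02, 0.03, 0.2]
    - [-1, 0.2, 0, -0.02, 0.02, 0.03, 0.2]
    - [-1, 0.3, 0, -0.03, 0.02, 0.03, 0.2]
    - [-1, 0.3, 0, -0.03, 0.02, 0.03, 0.2]
    - [-1, 0.3, 0, -0.03, 0.015, 0.014, 0.215]
    - [-1, 0.3, 0, -0.03, 0, 0, 0]
    - [-1, 0.3, 0, -0.03, 0, 0, 0]
    - [-1, 0.2, 0, -0.02, 0, 0, 0]
    - [-1, 0.1, 0, -0.01, 0, 0, 0]
    - [-1, 0, -0.1, 0, 0, 0, 0]
    - [-1, -0.02, -0.2, 0, 0, 0, 0]
    - [-1, -0.04, -0.35, 0, 0, 0, 0]
    - [-1, -0.06, -0.5, 0, 0, 0, 0]
    - [-1, -0.06, -0.5, 0, 0, 0, 0]
    - [-1, -0.06, -0.5, 0, 0, 0, 0]
    - [-1, -0.06, -0.5, 0, 0, 0, 0]
    - [-1, -0.06, -0.5, 0, 0, 0, 0]
    - [-1, -0.06, -0.5, 0, 0, 0, 0]
    - [-1, -0.06, -0.5, 0, 0, 0, 0]
    - [-1, -0.06, -0.5, 0, 0, 0, 0]

```text
t: 25.25
ee_pos: [398.5, 24.1, 153.3]
orientation: [0.188, 3.048, -0.008]
ft_force: [0.2, -0.4, -0.9]
width: 15.8
grasp_force: 30.0
```

>>> step_arm:
  plan:
    - [-1, -0.06, -0.5, 0, 0, 0, 0]
    - [-1, -0.06, -0.5, 0, 0, 0, 0]
    - [-1, -0.06, -0.5, 0, 0, 0, 0]
    - [-1, -0.06, -0.5, 0, 0, 0, 0]
    - [-1, -0.06, -0.5, 0, 0, 0, 0]
    - [-1, -0.06, -0.5, 0, 0, 0, 0]
    - [-1, -0.06, -0.5, 0, 0, 0, 0]
    - [-1, -0.06, -0.4, 0, 0, 0, 0]
    - [-1, -0.03, -0.25, 0, 0, 0, 0]
    - [-1, -0.02, -0.15, 0, 0, 0, 0]
    - [-1, 0, 0, 0, 0, 0, 0]
    - [-1, 0, 0, 0, 0, 0, 0]

```text
t: 26.75
ee_pos: [398.8, -190.3, 155.4]
orientation: [0.186, 3.049, -0.007]
ft_force: [0.1, 0.0, -1.4]
width: 15.8
grasp_force: 30.0
```

```bash
python3 go.py 400 -201.8 114.6 -7.04 -1.5; python3 map.py | head -9
```

```text
pos [ 398.8 -190.3  155.4] turn [0.004 0.946 0.007] shift new [-0.074 -0.226  0.815] shift old [ 0.019 -0.227  0.818] q [-0.49  0.23  2.13  0.05  0.71 -1.98] F [ 0.1  0.  -1.4] w 15.8
now rel eul xyz [ 0.03 -5.    0.05]
348 [135, 134, 134, 134, 134, 134, 134, 134, 135, 135, 135, 134, 135, 135, 135, 134, 135] -122.0
353 [117, 104, 5, 6, 15, 15, 17, 17, 16, 17, 14, 5, 5, 4, 107, 119, 135] -9.0
358 [117, 105, 6, 4, 15, 16, 19, 19, 19, 17, 5, 5, 6, 5, 108, 120, 136] -3.0
363 [117, 105, 5, 6, 5, 5, 17, 17, 16, 5, 6, 5, 4, 5, 108, 121, 136] 1.0
368 [119, 5, 5, 5, 6, 5, 5, 5, 7, 6, 5, 5, 5, 6, 109, 120, 130] 17.0
373 [118, 6, 6, 5, 6, 5, 6, 6, 7, 5, 5, 7, 6, 5, 110, 122, 130] 21.0
378 [120, 6, 7, 6, 6, 6, 6, 6, 6, 5, 5, 5, 5, 6, 6, 121, 131] 27.0
383 [120, 6, 7, 6, 6, 6, 6, 6, 6, 5, 6, 6, 5, 5, 6, 123, 141] 31.0
383 [120, 6, 7, 6, 6, 6, 6, 6, 6, 5, 6, 6, 5, 5, 6, 123, 141] 31.0
```

Nuggets are steady. Next I'll level out and line up in front of the slot.

>>> step_arm:
  plan:
    - [-1, 0, 0, 0, 0, 0.236, 0]
    - [-1, 0, 0, 0, 0, 0.236, 0]
    - [-1, 0, 0, 0, 0, 0.236, 0]
    - [-1, 0, 0, 0, 0, 0.238, 0]
    - [-1, -0.015, -0.045, 0.16, 0, 0, 0]
    - [-1, -0.015, -0.045, 0.16, 0, 0, 0]
    - [-1, -0.015, -0.045, 0.16, 0, 0, 0]
    - [-1, -0.015, -0.045, 0.16, 0, 0, 0]
    - [-1, -0.015, -0.045, 0.16, 0, 0, 0]
    - [-1, 0, 0, 0, 0, 0, 0]
    - [-1, 0, 0, 0, 0, 0, 0]

```text
t: 28.22
ee_pos: [400.4, -202.3, 115.5]
orientation: [-0.191, -3.11, -0.003]
ft_force: [0.3, -0.1, -1.8]
width: 15.9
grasp_force: 30.0
```

```bash
cat > sidez.py <<'E'
from h import *
# side view: bowl side points in extractor frame
o=get_obs();im=vision.get_image("side");w=pts(im);a=np.radians(-7.04);n=np.array([np.cos(a),np.sin(a),0]);y=np.array([-n[1],n[0],0]);S=np.array([558.2,-221.8,0])
e=np.stack([(w-S)@n,(w-S)@y,w[...,2]],-1)
for b in range(-110,0,8):
    k=(abs(e[...,0]-b)<4)&(abs(e[...,1])<38)&(e[...,2]>60)&(e[...,2]<112)
    if k.sum()>1: print(b,k.sum(),"z",np.percentile(e[k][:,2],[3,97]).round(1),"lat",np.percentile(e[k][:,1],[3,97]).round(1))
c=cv2.resize(im["pixels"][170:300,190:350],None,fx=5,fy=4.6,interpolation=cv2.INTER_CUBIC);cv2.imwrite("pics/side_%d.png"%(o["t"]*100),c[:,:,::-1])
E
python3 sidez.py; python3 go.py 400 -201.8 114.6 -7.04 -1.5
```

```text
-110 11 z [94.9 99.1] lat [-5.8  0.6]
-102 24 z [ 81.6 100.1] lat [-30.9  27.1]
-94 76 z [ 78.1 101.4] lat [-31.3  29.9]
-86 78 z [79.4 98.3] lat [-31.5  29.9]
-78 75 z [79.  97.3] lat [-32.4  28.9]
-70 79 z [79.3 97.6] lat [-31.5  29.8]
-62 68 z [78.5 94.3] lat [-31.1  30.2]
-54 68 z [78.8 94.9] lat [-27.6  26.1]
-46 52 z [78.1 94. ] lat [-26.6  24.3]
-38 48 z [77.8 82.7] lat [-23.7  22.8]
-30 49 z [77.8 82.7] lat [-24.7  24.6]
pos [ 400.4 -202.2  115.6] turn [0.001 0.006 0.004] shift new [0.009 0.008 0.02 ] shift old [0.009 0.008 0.02 ] q [-0.49  0.35  2.07 -0.01  0.74 -1.93] F [-0.2 -0.4 -1.5] w 16.0
now rel eul xyz [0.01 1.46 0.03]
```

The side camera puts the bowl level, with its bottom at z 78–79 and centred to within about 1 mm. I'll enter the lip into the slot and watch the forces.

>>> step_arm:
  plan:
    - [-1, -0.08, 0, -0.002, 0, 0, 0]
    - [-1, -0.16, 0, -0.004, 0, 0, 0]
    - [-1, -0.16, 0, -0.004, 0, 0, 0]
    - [-1, -0.16, 0, -0.004, 0, 0, 0]
    - [-1, -0.16, 0, -0.004, 0, 0, 0]
    - [-1, -0.08, 0, -0.002, 0, 0, 0]
    - [-1, 0, 0, 0, 0, 0, 0]

```text
t: 29.15
ee_pos: [440.2, -207.1, 115.3]
orientation: [-0.19, -3.11, -0.003]
ft_force: [0.0, 0.0, -1.4]
width: 15.8
grasp_force: 30.0
```

```bash
python3 sidez.py; python3 go.py 440.1 -206.7 115.6 -7.04 -1.5
```

```text
-86 13 z [ 92.8 111.2] lat [-5.3 -1.1]
-78 13 z [ 92.7 106.7] lat [-5.2 -1.2]
-70 9 z [ 95.7 100.1] lat [-6.9  0.1]
-62 18 z [ 83.9 100. ] lat [-23.4  14.8]
-54 78 z [ 77.7 100.7] lat [-31.5  28.7]
-46 80 z [79.4 97.5] lat [-30.8  30.8]
-38 77 z [78.4 97.9] lat [-30.8  29.7]
-30 75 z [80.  97.4] lat [-30.8  30. ]
-22 63 z [78.5 94.3] lat [-30.6  28.2]
-14 63 z [78.  93.9] lat [-28.9  27.4]
-6 54 z [77.2 94.3] lat [-26.6  24.4]
pos [ 439.9 -207.   115.3] turn [ 0.003 -0.001  0.006] shift new [-0.004  0.007 -0.007] shift old [-0.004  0.007 -0.007] q [-0.46  0.4   1.99 -0.01  0.78 -1.9 ] F [ 0.   0.8 -1.6] w 15.8
now rel eul xyz [0.02 1.5  0.04]
```

>>> step_arm:
  plan:
    - [-1, -0.08, 0, -0.002, 0, 0, 0]
    - [-1, -0.08, 0, -0.002, 0, 0, 0]
    - [-1, -0.08, 0, -0.002, 0, 0, 0]
    - [-1, -0.08, 0, -0.002, 0, 0, 0]
    - [-1, 0, 0, 0, 0, 0, 0]

```text
t: 29.82
ee_pos: [456.3, -209.1, 115.4]
orientation: [-0.19, -3.11, -0.003]
ft_force: [0.2, -0.1, -1.7]
width: 15.4
grasp_force: 30.0
```

>>> step_arm:
  plan:
    - [-1, -0.06, 0, -0.002, 0, 0, 0]
    - [-1, 0, 0, 0, 0, 0, 0]

```text
t: 30.08
ee_pos: [459.1, -209.4, 115.4]
orientation: [-0.19, -3.11, -0.003]
ft_force: [-0.5, -0.3, -2.1]
width: 15.6
grasp_force: 30.0
```

>>> step_arm:
  plan:
    - [-1, -0.05, 0, -0.001, 0, 0, 0]
    - [-1, 0, 0, 0, 0, 0, 0]

```text
t: 30.32
ee_pos: [461.5, -209.7, 115.4]
orientation: [-0.19, -3.11, -0.003]
ft_force: [0.5, 0.1, -2.1]
width: 15.8
grasp_force: 30.0
```

>>> step_arm:
  plan:
    - [-1, -0.04, 0, -0.001, 0, 0, 0]
    - [-1, 0, 0, 0, 0, 0, 0]

```text
t: 30.58
ee_pos: [463.5, -210.0, 115.4]
orientation: [-0.191, -3.11, -0.003]
ft_force: [-0.7, 0.2, -2.3]
width: 15.5
grasp_force: 30.0
```

>>> step_arm:
  plan:
    - [-1, -0.04, 0, -0.001, 0, 0, 0]
    - [-1, 0, 0, 0, 0, 0, 0]

```text
t: 30.82
ee_pos: [465.5, -210.2, 115.4]
orientation: [-0.19, -3.11, -0.003]
ft_force: [0.0, 0.4, -1.7]
width: 15.7
grasp_force: 30.0
```

>>> step_arm:
  plan:
    - [-1, -0.04, 0, -0.001, 0, 0, 0]
    - [-1, 0, 0, 0, 0, 0, 0]

```text
t: 31.08
ee_pos: [467.5, -210.5, 115.4]
orientation: [-0.19, -3.11, -0.003]
ft_force: [0.7, -0.3, -1.6]
width: 15.7
grasp_force: 30.0
```

>>> step_arm:
  plan:
    - [-1, -0.04, 0, -0.001, 0, 0, 0]
    - [-1, -0.04, 0, -0.001, 0, 0, 0]
    - [-1, 0, 0, 0, 0, 0, 0]

```text
t: 31.45
ee_pos: [471.5, -211.0, 115.4]
orientation: [-0.19, -3.11, -0.003]
ft_force: [0.1, 0.2, -2.2]
width: 16.3
grasp_force: 30.0
```

>>> step_arm:
  plan:
    - [-1, -0.06, 0, -0.0016, 0, 0, 0]
    - [-1, -0.06, 0, -0.0016, 0, 0, 0]
    - [-1, -0.06, 0, -0.0016, 0, 0, 0]
    - [-1, -0.06, 0, -0.0016, 0, 0, 0]
    - [-1, -0.06, 0, -0.0016, 0, 0, 0]
    - [-1, -0.06, 0, -0.0016, 0, 0, 0]
    - [-1, 0, 0, 0, 0, 0, 0]

```text
t: 32.33
ee_pos: [489.5, -213.2, 115.4]
orientation: [-0.19, -3.11, -0.003]
ft_force: [-0.0, -0.4, -1.7]
width: 15.7
grasp_force: 30.0
```

>>> step_arm:
  plan:
    - [-1, -0.06, 0, -0.0016, 0, 0, 0]
    - [-1, -0.06, 0, -0.0016, 0, 0, 0]
    - [-1, -0.06, 0, -0.0016, 0, 0, 0]
    - [-1, -0.06, 0, -0.0016, 0, 0, 0]
    - [-1, -0.06, 0, -0.0016, 0, 0, 0]
    - [-1, 0, 0, 0, 0, 0, 0]

```text
t: 33.08
ee_pos: [504.3, -215.0, 115.4]
orientation: [-0.19, -3.11, -0.003]
ft_force: [-0.7, -0.3, -2.0]
width: 15.8
grasp_force: 30.0
```

```bash
sed -i 's/range(-110,0,8)/range(-60,100,8)/' sidez.py; python3 sidez.py; python3 go.py 509 -216 115.4 -7.04 -1.5
```

```text
-28 3 z [106.9 111.5] lat [-4.9 -1.8]
-20 13 z [ 98.1 110.5] lat [-4.4 -0.2]
-12 11 z [ 92.4 100.4] lat [-5.8  0. ]
-4 36 z [ 61.6 109.9] lat [-36.2  34.3]
4 54 z [ 60.9 105.9] lat [-21.  33.]
12 2 z [60.6 61.8] lat [12.5 20.5]
pos [ 504.1 -214.9  115.4] turn [0.002 0.002 0.004] shift new [-0.1   -0.009 -0.003] shift old [-0.1   -0.009 -0.003] q [-0.42  0.47  1.85 -0.01  0.84 -1.86] F [-0.3 -0.1 -1.9] w 15.9
now rel eul xyz [0.02 1.49 0.03]
```

>>> step_arm:
  plan:
    - [-1, -0.05, 0, -0.0013, 0, 0, 0]
    - [-1, -0.05, 0, -0.0013, 0, 0, 0]
    - [-1, 0, 0, 0, 0, 0, 0]
    - [-1, 0, 0, 0, 0, 0, 0]

```text
t: 33.62
ee_pos: [509.0, -215.5, 115.4]
orientation: [-0.19, -3.11, -0.003]
ft_force: [-0.1, -0.8, -1.9]
width: 15.9
grasp_force: 30.0
```

```bash
python3 go.py 509 -216 115.4 -7.04 -1.5
python3 - <<'E'
from h import *
a=vision.get_image("side")["pixels"][170:300,200:400];t=vision.get_image("top")["pixels"][80:230,140:400]
a=cv2.resize(a,(800,300),interpolation=2);t=cv2.resize(t,(520,300),interpolation=2);t=cv2.copyMakeBorder(t,0,0,0,280,0)
a=cv2.resize(a,(800,300));cv2.imwrite("pics/fin.png",np.vstack([a,t])[:,:,::-1])
E
```

```text
pos [ 509.  -215.5  115.4] turn [0.003 0.002 0.005] shift new [-0.002 -0.009 -0.001] shift old [-0.002 -0.009 -0.001] q [-0.42  0.48  1.84 -0.01  0.84 -1.86] F [-0.1 -0.8 -1.9] w 15.9
now rel eul xyz [0.02 1.49 0.03]
```

View pics/fin.png

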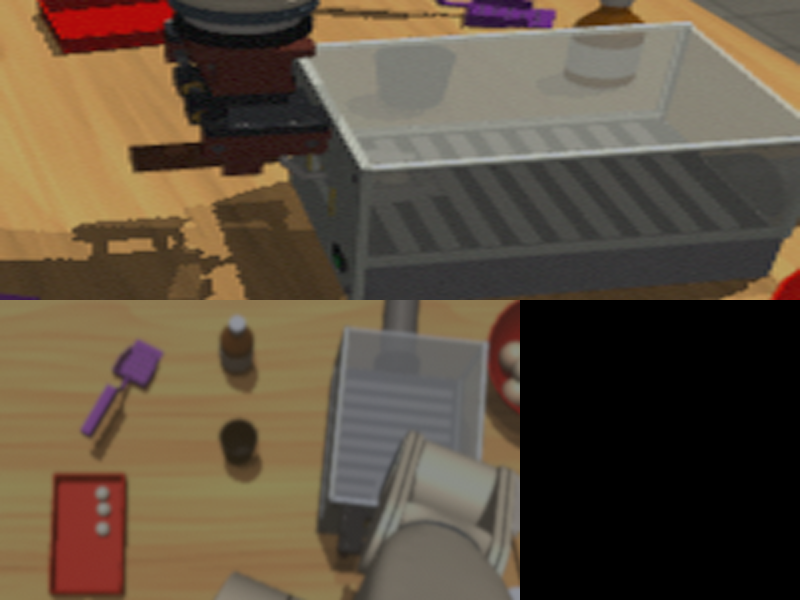

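The last picture shows three nuggets left in the tray at (102,493–528) and the handle held in front of the slot. The bowl itself is hidden behind the plate. The bystanders in view look undisturbed and there is no contact force, so I'm handing in.

```bash
python3 -c "
from h import *
print(ctrl.close_job())"
```

```text
the job is handed in; nothing more can be done
None
```

I handed the job in at about 34 s: the scoop is held level through the slot with no contact force, its bowl about 7 mm past the guard plate by calculation, carrying three nuggets (last seen in the bowl just before entry; the plate now hides it) while the other three remain in the tray.

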